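Slide the mixing slab out over the edge of the drawer unit

ROBOT

A 7-joint arm with a two-finger parallel gripper is mounted at the origin on the work surface. World frame = base frame: x ahead of the robot, y to its left, z up, the work surface at z = 0. Lengths are in m, angles in rad, forces in N, time in s.
With the tool pointing down it reaches from about 0.4 to 0.925 m from the base axis. Payload 4.1 kg.
Tool frame: the origin (TCP) lies midway between the tips of the shut fingers; the grasp point (between the pads) lies 19 mm behind it; z points along the fingers, y is the direction in which the jaws open and shut (so a half turn about z gives the same grasp; the last joint's range is limited). The gripper opens to 85 mm and grips with 20 to 120 N. Pads are 22 mm wide; open, the fingers measure 114 mm over their backs; the gripper's body (76 mm by 85 mm) begins 54 mm behind the grasp point. The pads swing forward as they close: fully open they stand 13 mm farther back than shut.
Start: joints at [-1.364, 0.398, 0.045, 1.537, -0.019, 1.207, -0.051], TCP at [0.196, 0.62, 0.231] pointing down, gripper open.
Joint ranges: [-2.82, 2.82], [-0.49, 2.23], [-1.37, 1.46], [0, 2.46], [-1.36, 4.5], [0.23, 2], [-2.94, 2.94]. Speed limits (rad/s): [2.57, 2.57, 3.14, 3.14, 3.14, 3.14, 3.14].

INTERFACE

Orientations are given as a unit quaternion [x, y, z, w].
In Python, from cell import arm gives the robot as it stands.
- The arm moves only by the shell command python3 -m crank 'ROWS' [FORCE]. ROWS is JSON, a list of rows, each an object of numbers: "hand": the closure, from -1 (fully open) to 1 (shut), so that 0 is half open; "x", "y", "z": the shift along the world's x, y, z as a fraction of full scale; "spin": the turn about the world's z as a fraction of full scale. A call has exactly 8 rows; each row is the pose to reach, as a shift and turn from the pose measured when the call began; what a row does not reach only later rows make up. Full scale, the value 1, is 0.15 m for a shift and 90 degrees for a turn. A row lasts 1/10 s, in which the tool goes at most 50 mm and 8.59 degrees, less where a joint would pass 70% of its speed; a pose out of reach is approached as far as the arm can. A call with a number of a shift or a turn outside -1 to 1 is refused whole. A call with a gripper value outside its range is refused whole. The fingers move at their own pace and stop on an object; FORCE is the grip in N (left out, the last holds). Time passes only in rows, so rows that repeat a pose let the fingers close, or fill a call up. It gives the time, the measured TCP pose, the force and the opening at its end, in the units of the state.
- arm.get_state(): the state, without advancing time (a new reading comes with each control period).
- arm.snapshot(name): name is "side" or "top"; returns a dict with "frame" (420x560x3 uint8, red, green, blue), "K" (3x3 intrinsics, pixels), "R" (3x3) and "t" (3): a world point X has camera coordinates R X + t. Camera axes: x right, y down, z forward; pixel columns grow to the right and rows downward; lengths in m; the calibration is good to about 2 mm. A picture is of the moment at which its call begins. There is no depth.
- arm.finish_job(): hands the job in, once; it reports no verdict.
The state is a dict: "t": time; "joints": joint angles; "joint_vel": joint speeds; "joint_torque": joint torques, N m; "ee_pos": TCP position; "tool_rot": TCP orientation; "force": force on the tool from outside, world axes, zero at the start; "ft_torque": the same for the moment, N m; "opening": opening from 0.0 (shut) to 1.0 (fully open).
Only numpy, scipy, OpenCV 4.12 (cv2) and the standard library are available. Lean on these libraries where they do the work, as an engineer would, in place of code of your own. Each camera call takes 0.05 s, during which the arm holds its last target. There are 200 camera calls.

TASK

Push the white glass mixing slab lying on the low drawer unit over the unit's far edge (the metal-trimmed one away from the robot, above the drawer handles) until it sticks out about 30 mm, with its end square to that edge, so that the dentist on the other side can get hold of it there. Push it slowly, with the fingertips or the outside of the fingers only: the slab stays lying flat on the unit, is never lifted, and must not tip off. Leave the jaw model, the dish, the toothbrush stand and the bottle where they are.

Things in the scene. Friction and masses are not known exactly. Their poses are not given: they have to be found in the camera images.
- unit: Low bench-top drawer unit, fixed: white carcass, mid-grey flat top. 240 mm deep (its x), 500 mm wide (its y), top 80 mm above the counter. Origin: centre of the underside; z up. +x points away from the robot within 0.2 rad, to the far edge (x = +120 mm) with a 10 mm aluminium trim strip, two drawers and bar handles (they stand out 22 mm, 46 mm below the top).
- edge (a point): Middle of the unit's far top edge (at x = +120, y = 0, z = +80 mm of the unit), same axes as the unit: overhang is measured along its +x, which points out over the edge.
- slab: White opal glass mixing slab, loose: rectangular plate 120 mm long (its x), 90 mm wide (y), 8 mm thick, 0.15 to 0.31 kg, flat on the unit in one of three places 150 mm apart along the unit's y. Origin: centre of the underside; z up. Its x starts within 0.3 rad of the unit's. Ordinary friction, stays where left; a flat pusher some 50 mm wide on its near short end turns it flush.
- slab_lead (a point): Middle of the lower edge of the slab's leading short end (at x = +60 mm of the slab, on the underside): the end that goes out over the edge. The near short end to push is at x = -60 mm of the slab.
- jaw: Dental jaw model, pink with white teeth, 62 mm x 56 mm, 48 mm tall, loose, standing in another of the three places on the unit. Origin: centre of the underside. Leave alone.
- dish: Small round steel bowl, 68 mm across, 30 mm tall, loose, standing in the remaining place on the unit. Origin: centre of the underside. Leave alone.
- brushes: White toothbrush stand, round base 96 mm across, 190 mm tall, loose, on the counter to the robot's right. Origin: centre of the underside. Leave alone.
- bottle: Brown spray bottle with white head, 66 mm across, 202 mm tall, loose, on the counter to the robot's right. Origin: centre of the underside. Leave alone.
Mind the look-alikes: they are no part of the job. Of the things shaped like the slab, the white one is meant.

How it is judged:
By the outcome, as a careful person would: the job done as asked, in the order asked, and still so for the second after the job is handed in, with the robot touching nothing.
It also fails if it takes over 38 s, if anything falls off the work surface, if the arm or the gripper's body presses on something with over 40 N, if the wrist force passes 120 N, or if a joint passes its speed limit or range.

## Working session

There is one attempt and no reset: what is moved stays moved. The work goes in short steps, Python scripts to look and compute and a shell command to move; the robot and the scene stay as the last step left them, time stands still between calls to the robot, and variables do not carry over. Pictures are saved under pics/ and viewed, about 8 in all and at most 12, crops included, and the job is handed in when it is done.

```bash
mkdir -p pics; python3 - <<'E'
from cell import arm
import cv2,json,numpy as np
s=arm.get_state();print({k:np.round(v,3).tolist() for k,v in s.items()})
for n in("side","top"):
    d=arm.snapshot(n);cv2.imwrite(f"pics/{n}0.png",cv2.cvtColor(np.array(d["frame"]),cv2.COLOR_RGB2BGR))
    np.savez(f"{n}.npz",K=d["K"],R=d["R"],t=d["t"]);print(n,np.round(d["K"],1).tolist(),np.round(d["R"],3).tolist(),np.round(d["t"],3))
E
```

```text
{'t': 0.0, 'joints': [-1.364, 0.399, 0.045, 1.538, -0.019, 1.207, -0.051], 'joint_vel': [-0.0, 0.001, 0.001, 0.001, 0.0, -0.0, 0.0], 'joint_torque': [0.0, -47.513, 1.365, -25.421, 0.012, 0.01, -0.0], 'ee_pos': [0.195, 0.619, 0.23], 'tool_rot': [0.152, 0.988, -0.001, -0.0], 'force': [0.38, 0.375, -0.032], 'ft_torque': [0.006, 0.032, -0.067], 'opening': 0.998}
side [[495.0, 0.0, 286.0], [0.0, 495.0, 208.9], [0.0, 0.0, 1.0]] [[0.876, 0.482, -0.024], [0.279, -0.546, -0.79], [-0.394, 0.685, -0.613]] [-0.482 -0.126  1.884]
top [[519.5, 0.0, 281.6], [0.0, 519.5, 210.5], [0.0, 0.0, 1.0]] [[0.024, -1.0, -0.014], [-0.997, -0.023, -0.068], [0.067, 0.015, -0.998]] [-0.084  0.589  1.484]
```

View pics/top0.png

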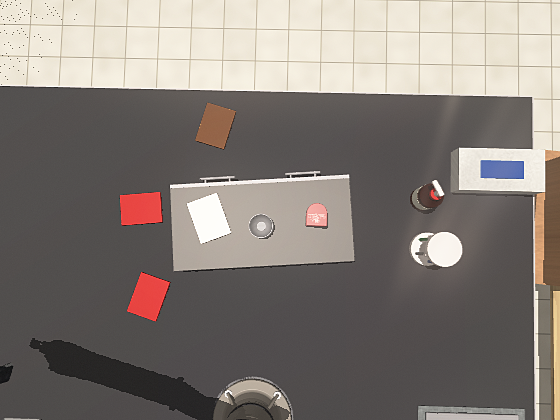

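View pics/side0.png

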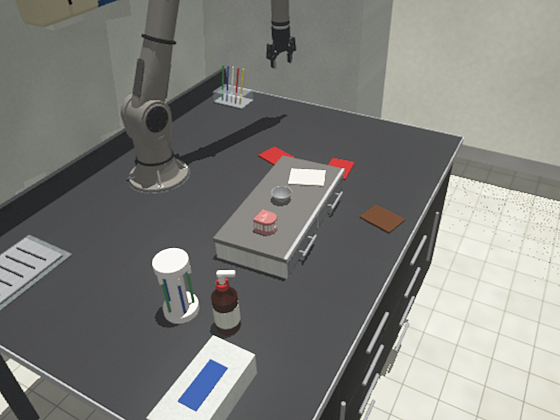

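The white slab sits in the left place on the unit, at about (209,218) in the top image. The dish is at (261,226) and the jaw at (317,215). I'll enlarge this area to read the corners.

```bash
cat > h.py <<'E'
import numpy as np,cv2
C={n:np.load(n+".npz") for n in("top","side")}
def ray(n,u,v,z):
    c=C[n];d=c["R"].T@np.linalg.inv(c["K"])@[u,v,1];o=-c["R"].T@c["t"];return o+d*(z-o[2])/d[2]
def proj(n,X):
    c=C[n];p=c["K"]@(c["R"]@np.array(X)+c["t"]);return p[:2]/p[2]
def crop(n,src,out,x,y,w,h,s):
    im=cv2.imread(src)[y:y+h,x:x+w];cv2.imwrite(out,cv2.resize(im,None,fx=s,fy=s,interpolation=cv2.INTER_CUBIC))
E
python3 - <<'E'
from h import *
crop("top","pics/top0.png","pics/c0.png",162,165,200,112,4)
im=cv2.imread("pics/top0.png")
w=((im.min(2)>185)*255).astype(np.uint8); w[:186]=0;w[250:]=0;w[:,:175]=0;w[:,240:]=0
cs=max(cv2.findContours(w,0,1)[0],key=cv2.contourArea)
r=cv2.minAreaRect(cs);print(r);b=cv2.boxPoints(r);print(b)
P=np.array([ray("top",*p,0.088) for p in b]);print(P.round(4),P.mean(0))
E
```

```text
((208.7262420654297, 217.63348388671875), (42.8492546081543, 32.96096420288086), 70.34617614746094)
[[186.      203.     ]
 [217.04071 191.91403]
 [231.45248 232.26697]
 [200.41177 243.35294]]
[[0.6013 0.1941 0.088 ]
 [0.6341 0.109  0.088 ]
 [0.5233 0.0655 0.088 ]
 [0.4908 0.1502 0.088 ]] [0.56237665 0.1296864  0.088     ]
```

View pics/c0.png

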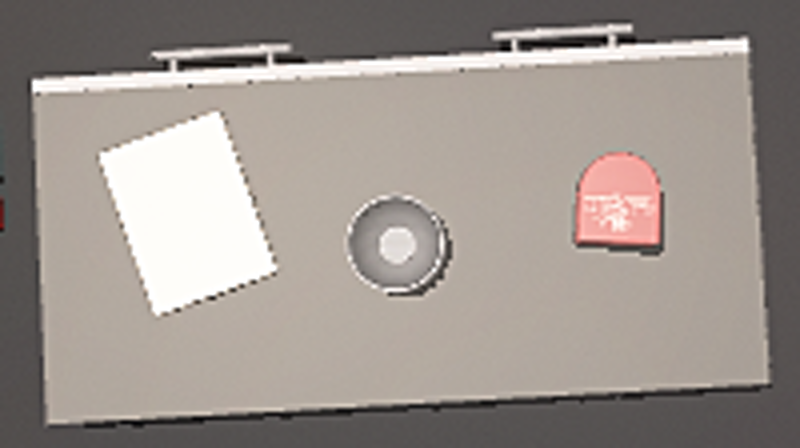

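The crop shows the slab clearly, with its leading end at the trim side (corners near (100,155) and (222,112)) and the near end at (157,316) and (276,270). Its neighbour is the dish. The unit's top corners in the crop are (32,80), (748,40), (770,385) and (47,424).

```bash
cat >> h.py <<'E'
def unit():
    q=np.array([[32,80],[748,40],[770,385],[47,424]])/4+[162,165]
    P=np.array([ray("top",*p,0.08)[:2] for p in q])
    r=cv2.minAreaRect(P.astype(np.float32)); 
    e=(P[0]-P[1])+(P[3]-P[2]);yv=e/np.linalg.norm(e);xv=np.array([yv[1],-yv[0]])
    return P,P.mean(0),xv,yv
E
python3 - <<'E'
from h import *
P,c,xv,yv=unit();print(P.round(4),c,"ang",np.arctan2(xv[1],xv[0]))
print([np.linalg.norm(P[i]-P[(i+1)%4]).round(4) for i in range(4)])
for p in [(0.6013,.1941),(.6341,.109),(.5233,.0655),(.4908,.1502),(.5624,.1297)]: print(np.round([(p-c)@xv,(p-c)@yv],4))
for X,l in((-0.110,.09),(-.110,.14)): print(c+X*xv+l*yv)
print("dish",ray("top",162+398/4,165+243/4,.09), "tool y angle: quat z-rot ~", 2*np.arctan2(.152,.988))
E
```

```text
[[ 0.6513  0.2424]
 [ 0.6907 -0.2563]
 [ 0.452  -0.2752]
 [ 0.4128  0.2227]] [ 0.55167704 -0.01661765] ang 0.07864226304190704
[np.float64(0.5002), np.float64(0.2395), np.float64(0.4994), np.float64(0.2393)]
[0.066  0.2062]
[0.092  0.1188]
[-0.0218  0.0841]
[-0.0476  0.1711]
[0.0222 0.145 ]
[0.43494651 0.06446245]
[0.43101845 0.11430791]
dish [ 0.54319198 -0.01697463  0.09      ] tool y angle: quat z-rot ~ 0.3052986567905303
```

```bash
python3 -m crank '[{"x":0.1,"y":-0.2,"z":0,"spin":0.04,"hand":0.3},{"x":0.2,"y":-0.4,"z":0,"spin":0.08,"hand":0.3},{"x":0.3,"y":-0.6,"z":0,"spin":0.12,"hand":0.3},{"x":0.4,"y":-0.8,"z":0,"spin":0.16,"hand":0.3},{"x":0.5,"y":-1,"z":0,"spin":0.2,"hand":0.3},{"x":0.5,"y":-1,"z":0,"spin":0.244,"hand":0.3},{"x":0.5,"y":-1,"z":0,"spin":0.244,"hand":0.3},{"x":0.5,"y":-1,"z":0,"spin":0.244,"hand":0.3}]' 20
```

```text
t: 0.9
ee_pos: [0.2699, 0.4697, 0.2302]
tool_rot: [-0.039, 0.999, -0.001, -0.0]
force: [0.1, 0.9, 0.2]
opening: 0.35
```

```bash
python3 -m crank '[{"x":0.1,"y":-0.2,"z":0,"spin":0,"hand":0.3},{"x":0.2,"y":-0.4,"z":0,"spin":0,"hand":0.3},{"x":0.3,"y":-0.6,"z":0,"spin":0,"hand":0.3},{"x":0.4,"y":-0.8,"z":0,"spin":0,"hand":0.3},{"x":0.5,"y":-1,"z":0,"spin":0,"hand":0.3},{"x":0.5,"y":-1,"z":0,"spin":0,"hand":0.3},{"x":0.5,"y":-1,"z":0,"spin":0,"hand":0.3},{"x":0.5,"y":-1,"z":0,"spin":0,"hand":0.3}]'
python3 -m crank '[{"x":0.12,"y":-0.2,"z":0,"spin":0,"hand":0.3},{"x":0.24,"y":-0.4,"z":0,"spin":0,"hand":0.3},{"x":0.36,"y":-0.6,"z":0,"spin":0,"hand":0.3},{"x":0.48,"y":-0.8,"z":0,"spin":0,"hand":0.3},{"x":0.6,"y":-1,"z":0,"spin":0,"hand":0.3},{"x":0.7,"y":-1,"z":0,"spin":0,"hand":0.3},{"x":0.77,"y":-1,"z":0,"spin":0,"hand":0.3},{"x":0.77,"y":-1,"z":0,"spin":0,"hand":0.3}]'
```

```text
t: 1.7
ee_pos: [0.3441, 0.3214, 0.2302]
tool_rot: [-0.04, 0.999, -0.001, -0.0]
force: [-1.0, 0.1, -0.1]
opening: 0.349
t: 2.5
ee_pos: [0.4604, 0.1734, 0.23]
tool_rot: [-0.041, 0.999, -0.001, -0.0]
force: [0.2, 1.0, -0.1]
opening: 0.349
```

```bash
python3 -m crank '[{"x":0,"y":-0.16,"z":-0.05,"spin":0,"hand":0.3},{"x":0,"y":-0.313,"z":-0.1,"spin":0,"hand":0.3},{"x":0,"y":-0.313,"z":-0.25,"spin":0,"hand":0.3},{"x":0,"y":-0.313,"z":-0.4,"spin":0,"hand":0.3},{"x":0,"y":-0.313,"z":-0.55,"spin":0,"hand":0.3},{"x":0,"y":-0.313,"z":-0.7,"spin":0,"hand":0.3},{"x":0,"y":-0.313,"z":-0.833,"spin":0,"hand":0.3},{"x":0,"y":-0.313,"z":-0.833,"spin":0,"hand":0.3}]'
python3 - <<'E'
from cell import arm
from h import *
d=arm.snapshot("side");cv2.imwrite("pics/s1.png",cv2.cvtColor(np.array(d["frame"]),cv2.COLOR_RGB2BGR))
crop("side","pics/s1.png","pics/s1c.png",220,100,140,110,5)
s=arm.get_state();print(s["ee_pos"],s["force"],proj("side",s["ee_pos"]))
E
```

```text
t: 3.3
ee_pos: [0.4574, 0.1276, 0.1026]
tool_rot: [-0.042, 0.999, -0.001, -0.003]
force: [0.3, 0.5, -0.5]
opening: 0.347
[0.45883054 0.12769223 0.10411586] [0.02452758 0.39815258 0.44849982] [279.95425288 165.89732219]
```

View pics/s1c.png

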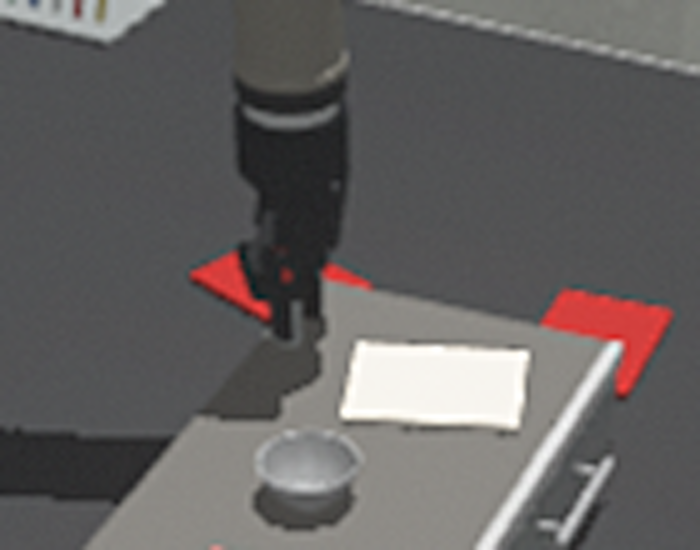

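The gripper is clear behind the slab's near end, with the fingertips at crop (282,330) and (315,330) and the slab to their right. I'll lower them to slab height.

```bash
python3 -m crank '[{"x":0,"y":0,"z":-0.03,"spin":0,"hand":0.3},{"x":0,"y":0,"z":-0.06,"spin":0,"hand":0.3},{"x":0,"y":0,"z":-0.09,"spin":0,"hand":0.3},{"x":0,"y":0,"z":-0.11,"spin":0,"hand":0.3},{"x":0,"y":0,"z":-0.125,"spin":0,"hand":0.3},{"x":0,"y":0,"z":-0.135,"spin":0,"hand":0.3},{"x":0,"y":0,"z":-0.135,"spin":0,"hand":0.3},{"x":0,"y":0,"z":-0.135,"spin":0,"hand":0.3}]'; python3 -c "
from cell import arm;s=arm.get_state();print(s['ee_pos'],s['force'])"
```

```text
t: 4.15
ee_pos: [0.4589, 0.1277, 0.0839]
tool_rot: [-0.042, 0.999, -0.001, -0.002]
force: [-0.9, -0.5, 0.6]
opening: 0.352
[0.45892842 0.12768485 0.08391208] [-0.85318139 -0.51456568  0.59296395]
```

```bash
python3 -m crank '[{"x":0.02,"y":0.0016,"z":0,"spin":0,"hand":0.3},{"x":0.04,"y":0.0032,"z":0,"spin":0,"hand":0.3},{"x":0.06,"y":0.0047,"z":0,"spin":0,"hand":0.3},{"x":0.08,"y":0.0063,"z":0,"spin":0,"hand":0.3},{"x":0.1,"y":0.0079,"z":0,"spin":0,"hand":0.3},{"x":0.12,"y":0.0095,"z":0,"spin":0,"hand":0.3},{"x":0.14,"y":0.011,"z":0,"spin":0,"hand":0.3},{"x":0.16,"y":0.0126,"z":0,"spin":0,"hand":0.3}]'
python3 -m crank '[{"x":0.02,"y":0.0016,"z":0,"spin":0,"hand":0.3},{"x":0.04,"y":0.0032,"z":0,"spin":0,"hand":0.3},{"x":0.06,"y":0.0047,"z":0,"spin":0,"hand":0.3},{"x":0.08,"y":0.0063,"z":0,"spin":0,"hand":0.3},{"x":0.1,"y":0.0079,"z":0,"spin":0,"hand":0.3},{"x":0.12,"y":0.0095,"z":0,"spin":0,"hand":0.3},{"x":0.14,"y":0.011,"z":0,"spin":0,"hand":0.3},{"x":0.16,"y":0.0126,"z":0,"spin":0,"hand":0.3}]'
python3 - <<'E'
from cell import arm
from h import *
d=arm.snapshot("top");cv2.imwrite("pics/t2.png",cv2.cvtColor(np.array(d["frame"]),cv2.COLOR_RGB2BGR))
crop("top","pics/t2.png","pics/t2c.png",160,165,125,110,5)
s=arm.get_state();P,c,xv,yv=unit();p=s["ee_pos"][:2]-c;print(s["ee_pos"],s["force"],p@xv,p@yv)
E
```

```text
t: 4.95
ee_pos: [0.4829, 0.1296, 0.0838]
tool_rot: [-0.042, 0.999, -0.001, -0.002]
force: [-2.4, 0.7, 1.1]
opening: 0.346
t: 5.75
ee_pos: [0.5072, 0.1314, 0.0838]
tool_rot: [-0.042, 0.999, -0.001, -0.002]
force: [-2.4, -0.3, -0.1]
opening: 0.354
[0.50790605 0.13145941 0.08390709] [-1.17381942  0.00224002 -0.9601596 ] -0.03200259427530878 0.15105809686426477
```

View pics/t2c.png

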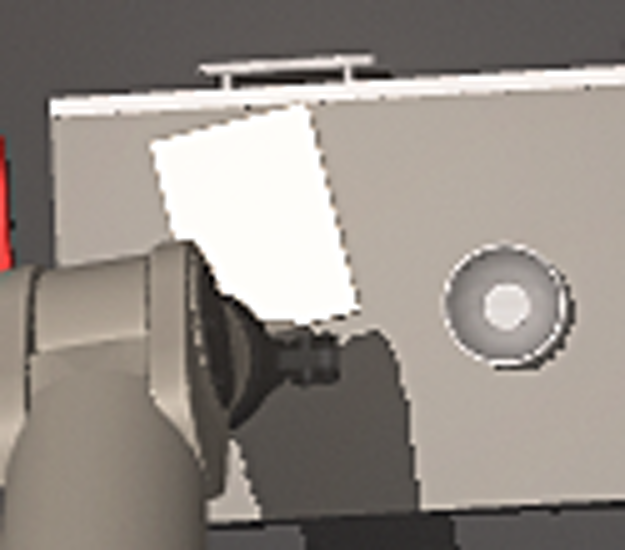

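The push is working. The slab has turned from about 0.30 to 0.18 rad off square, with its lead end at crop (150,143) to (308,105) and the dish untouched. I'll continue.

```bash
python3 -m crank '[{"x":0.02,"y":0.0016,"z":0,"spin":0,"hand":0.3},{"x":0.04,"y":0.0032,"z":0,"spin":0,"hand":0.3},{"x":0.06,"y":0.0047,"z":0,"spin":0,"hand":0.3},{"x":0.08,"y":0.0063,"z":0,"spin":0,"hand":0.3},{"x":0.1,"y":0.0079,"z":0,"spin":0,"hand":0.3},{"x":0.12,"y":0.0095,"z":0,"spin":0,"hand":0.3},{"x":0.14,"y":0.011,"z":0,"spin":0,"hand":0.3},{"x":0.16,"y":0.0126,"z":0,"spin":0,"hand":0.3}]'
python3 -m crank '[{"x":0.015,"y":0.0012,"z":0,"spin":0,"hand":0.3},{"x":0.03,"y":0.0024,"z":0,"spin":0,"hand":0.3},{"x":0.045,"y":0.0035,"z":0,"spin":0,"hand":0.3},{"x":0.06,"y":0.0047,"z":0,"spin":0,"hand":0.3},{"x":0.075,"y":0.0059,"z":0,"spin":0,"hand":0.3},{"x":0.09,"y":0.007,"z":0,"spin":0,"hand":0.3},{"x":0.1,"y":0.0079,"z":0,"spin":0,"hand":0.3},{"x":0.1,"y":0.0079,"z":0,"spin":0,"hand":0.3}]'
python3 - <<'E'
from cell import arm
from h import *
d=arm.snapshot("top");cv2.imwrite("pics/t3.png",cv2.cvtColor(np.array(d["frame"]),cv2.COLOR_RGB2BGR))
crop("top","pics/t3.png","pics/t3c.png",160,150,125,110,6)
s=arm.get_state();P,c,xv,yv=unit();p=s["ee_pos"][:2]-c;print(s["ee_pos"],s["force"],p@xv,p@yv)
E
```

```text
t: 6.6
ee_pos: [0.5322, 0.1334, 0.0839]
tool_rot: [-0.042, 0.999, -0.001, -0.001]
force: [-0.9, 0.8, 0.6]
opening: 0.349
t: 7.4
ee_pos: [0.5475, 0.1344, 0.0839]
tool_rot: [-0.042, 0.999, -0.001, -0.001]
force: [-0.4, -0.3, 0.2]
opening: 0.348
[0.54747981 0.13442749 0.08395488] [-1.22907766 -0.56290994  0.2385095 ] 0.0076820267470533695 0.1509080405998303
```

View pics/t3c.png

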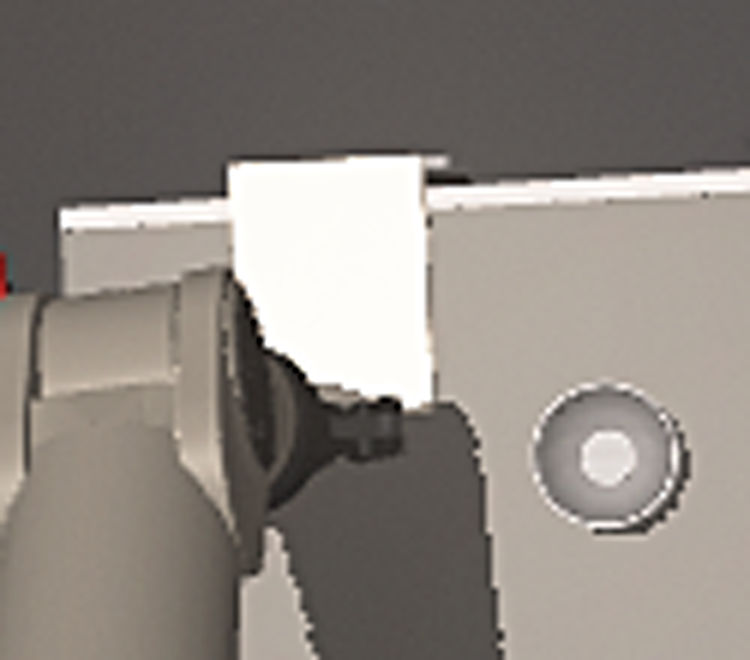

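The slab is now nearly square. Its lead corners are at crop (228,163) and (425,156), past the trim at roughly y≈200. I'll convert them to overhang and angle.

```bash
cat >> h.py <<'E'
def lead(png):
    """fit lead edge (sub-pixel, 50% crossing per column) and right side edge; unit coords"""
    g=cv2.imread(png).min(2).astype(float);P,c,xv,yv=unit();pts=[]
    for u in range(202,229):
        col=g[160:200,u]; v=np.where(col>160)[0][0]; f=(160-col[v-1])/(col[v]-col[v-1])
        w=ray("top",u,160+v-1+f,.088)[:2]-c; pts.append([w@yv,w@xv])
    pts=np.array(pts);pts=pts[abs(pts[:,1]-np.median(pts[:,1]))<.005]
    k,b=np.polyfit(pts[:,0],pts[:,1],1)
    q=[]
    for v in range(182,212):
        row=g[v,215:250]; i=np.where(row<225)[0]
        i=i[0]; 
        w=ray("top",215+i-.5,v,.088)[:2]-c;q.append([w@xv,w@yv])
    q=np.array(q);k2=np.polyfit(q[:,0],q[:,1],1)[0]
    ym=pts[:,0].mean()
    print("overhang mm %.1f at y %.3f, end slope %.4f, side slope %.4f, n %d"%((k*ym+b-.12)*1e3,ym,k,k2,len(pts)))
E
python3 - <<'E'
from h import *
P,c,xv,yv=unit()
for p in((198,177.17),(230.83,176)):
    w=ray("top",*p,.088)[:2]-c;print(w@xv-.12,w@yv)
lead("pics/t3.png")
E
```

```text
0.016137437338065025 0.1697607746202441
0.014282850902636368 0.07837692641104127
overhang mm 16.6 at y 0.122, end slope 0.0012, side slope -0.0065, n 27
```

```bash
python3 -m crank '[{"x":-0.03,"y":-0.0021,"z":0,"spin":0,"hand":0.3},{"x":-0.0532,"y":-0.0042,"z":0,"spin":0,"hand":0.3},{"x":-0.0532,"y":-0.0042,"z":0,"spin":0,"hand":0.3},{"x":-0.048,"y":-0.07,"z":0,"spin":0,"hand":0.3},{"x":-0.043,"y":-0.13,"z":0,"spin":0,"hand":0.3},{"x":-0.0396,"y":-0.177,"z":0,"spin":0,"hand":0.3},{"x":-0.0396,"y":-0.177,"z":0,"spin":0,"hand":0.3},{"x":-0.0396,"y":-0.177,"z":0,"spin":0,"hand":0.3}]'
python3 -m crank '[{"x":0.02,"y":0.0016,"z":0,"spin":0,"hand":0.3},{"x":0.04,"y":0.0032,"z":0,"spin":0,"hand":0.3},{"x":0.055,"y":0.0043,"z":0,"spin":0,"hand":0.3},{"x":0.07,"y":0.0055,"z":0,"spin":0,"hand":0.3},{"x":0.085,"y":0.0067,"z":0,"spin":0,"hand":0.3},{"x":0.1,"y":0.0079,"z":0,"spin":0,"hand":0.3},{"x":0.115,"y":0.009,"z":0,"spin":0,"hand":0.3},{"x":0.115,"y":0.009,"z":0,"spin":0,"hand":0.3}]'
python3 - <<'E'
from cell import arm
from h import *
d=arm.snapshot("top");cv2.imwrite("pics/t4.png",cv2.cvtColor(np.array(d["frame"]),cv2.COLOR_RGB2BGR))
crop("top","pics/t4.png","pics/t4c.png",160,150,125,110,6)
s=arm.get_state();P,c,xv,yv=unit();p=s["ee_pos"][:2]-c;print(s["ee_pos"],s["force"],p@xv,p@yv)
lead("pics/t4.png")
E
```

```text
t: 8.25
ee_pos: [0.5416, 0.1075, 0.084]
tool_rot: [-0.041, 0.999, -0.001, -0.001]
force: [-1.2, -0.5, 0.3]
opening: 0.356
t: 9.05
ee_pos: [0.5597, 0.1089, 0.0839]
tool_rot: [-0.041, 0.999, -0.001, -0.0]
force: [-0.1, -0.3, 0.2]
opening: 0.352
[0.55975617 0.10890342 0.08393122] [ 0.05940854  0.27573221 -0.15497273] 0.017915247467789056 0.12449841209883453
overhang mm 26.8 at y 0.122, end slope -0.0083, side slope -0.8465, n 27
```

View pics/t4c.png

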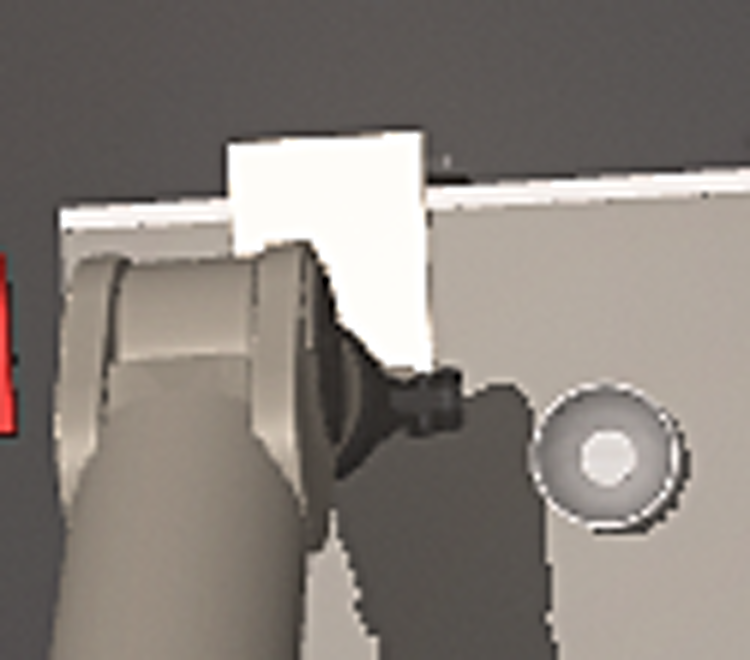

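Square now, with lead corners at crop (228,143) and (423,131), but my half-pixel handling differs between the two edges. I'll measure the trim edge with the same sub-pixel method before the last nudge.

```bash
cat >> h.py <<'E'
def edge_overhang(png,slabcols=range(201,229)):
    g=cv2.imread(png).min(2).astype(float)
    def pts(cols,z,lo,hi):
        o=[]
        for u in cols:
            col=g[lo:hi,u]; v=np.where(col>160)[0]
            if len(v) and v[0]>0: v=v[0];o.append(ray("top",u,lo+v-1+(160-col[v-1])/(col[v]-col[v-1]),z)[:2])
        return np.array(o)
    t=pts(list(range(173,196))+list(range(245,280))+list(range(325,345)),.08,172,192)
    k,b=np.polyfit(t[:,1],t[:,0],1)
    for _ in range(3):
        r=t[:,0]-k*t[:,1]-b; t=t[abs(r)<.003]; k,b=np.polyfit(t[:,1],t[:,0],1)
    s=pts(slabcols,.088,160,185);ks,bs=np.polyfit(s[:,1],s[:,0],1);m=s[:,1].mean()
    print("edge angle %.4f n%d rms %.1fmm | overhang %.1f mm, slab end rel angle %.4f"%(-k,len(t),1e3*np.std(t[:,0]-k*t[:,1]-b),1e3*((ks*m+bs)-(k*m+b))/np.hypot(1,k),k-ks))
E
python3 -c "
from h import *
edge_overhang('pics/t3.png');edge_overhang('pics/t4.png')"
```

```text
edge angle 0.0800 n78 rms 0.3mm | overhang 14.7 mm, slab end rel angle -0.0046
edge angle 0.0800 n78 rms 0.3mm | overhang 24.8 mm, slab end rel angle 0.0081
```

```bash
python3 -m crank '[{"x":0.007,"y":0.0005,"z":0,"spin":0,"hand":0.3},{"x":0.014,"y":0.0011,"z":0,"spin":0,"hand":0.3},{"x":0.021,"y":0.0016,"z":0,"spin":0,"hand":0.3},{"x":0.028,"y":0.0022,"z":0,"spin":0,"hand":0.3},{"x":0.032,"y":0.0025,"z":0,"spin":0,"hand":0.3},{"x":0.032,"y":0.0025,"z":0,"spin":0,"hand":0.3},{"x":0.032,"y":0.0025,"z":0,"spin":0,"hand":0.3},{"x":0.032,"y":0.0025,"z":0,"spin":0,"hand":0.3}]'
python3 -m crank '[{"x":-0.03,"y":-0.0024,"z":0,"spin":0,"hand":0.3},{"x":-0.08,"y":-0.0063,"z":0,"spin":0,"hand":0.3},{"x":-0.13,"y":-0.01,"z":0,"spin":0,"hand":0.3},{"x":-0.16,"y":-0.0126,"z":0.1,"spin":0,"hand":0.3},{"x":-0.2,"y":-0.0157,"z":0.2,"spin":0,"hand":0.3},{"x":-0.24,"y":-0.0157,"z":0.3,"spin":0,"hand":0.3},{"x":-0.24,"y":-0.0157,"z":0.4,"spin":0,"hand":0.3},{"x":-0.24,"y":-0.0157,"z":0.4,"spin":0,"hand":0.3}]'
python3 - <<'E'
from cell import arm
from h import *
d=arm.snapshot("top");cv2.imwrite("pics/t5.png",cv2.cvtColor(np.array(d["frame"]),cv2.COLOR_RGB2BGR))
e=arm.snapshot("side");cv2.imwrite("pics/s5.png",cv2.cvtColor(np.array(e["frame"]),cv2.COLOR_RGB2BGR))
crop("top","pics/t5.png","pics/t5c.png",160,150,200,120,4)
crop("side","pics/s5.png","pics/s5c.png",200,100,160,120,5)
edge_overhang("pics/t5.png")
# side view: predicted px of lead top corners for 30 mm
P,c,xv,yv=unit()
for o in(.025,.03,.035): print(o,[proj("side",[*(c+(.12+o)*xv+y*yv),.088]).round(1).tolist() for y in(.079,.169)])
E
```

```text
t: 9.9
ee_pos: [0.5648, 0.1093, 0.084]
tool_rot: [-0.041, 0.999, -0.001, -0.0]
force: [-1.0, 0.2, 0.4]
opening: 0.349
t: 10.7
ee_pos: [0.5307, 0.1075, 0.1474]
tool_rot: [-0.041, 0.999, 0.0, 0.003]
force: [-0.2, -0.8, -0.9]
opening: 0.352
edge angle 0.0800 n78 rms 0.3mm | overhang 29.8 mm, slab end rel angle 0.0063
0.025 [[333.9, 195.6], [343.0, 181.0]]
0.03 [[335.3, 196.0], [344.4, 181.4]]
0.035 [[336.8, 196.3], [345.8, 181.7]]
```

View pics/t5c.png

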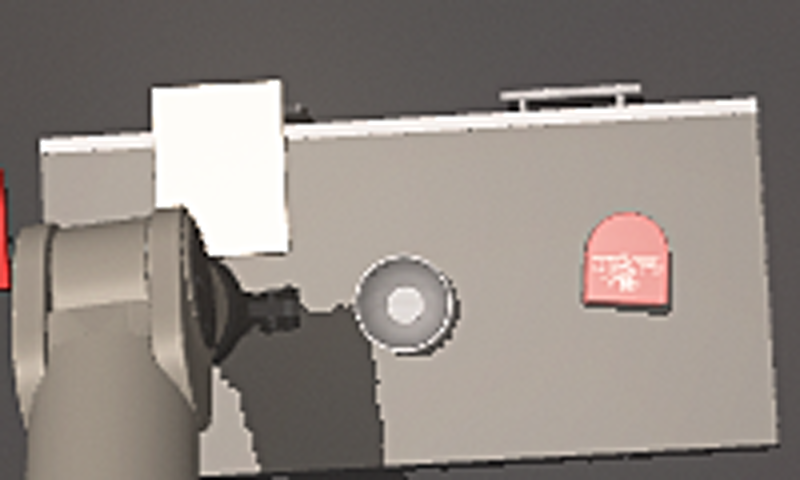

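View pics/s5c.png

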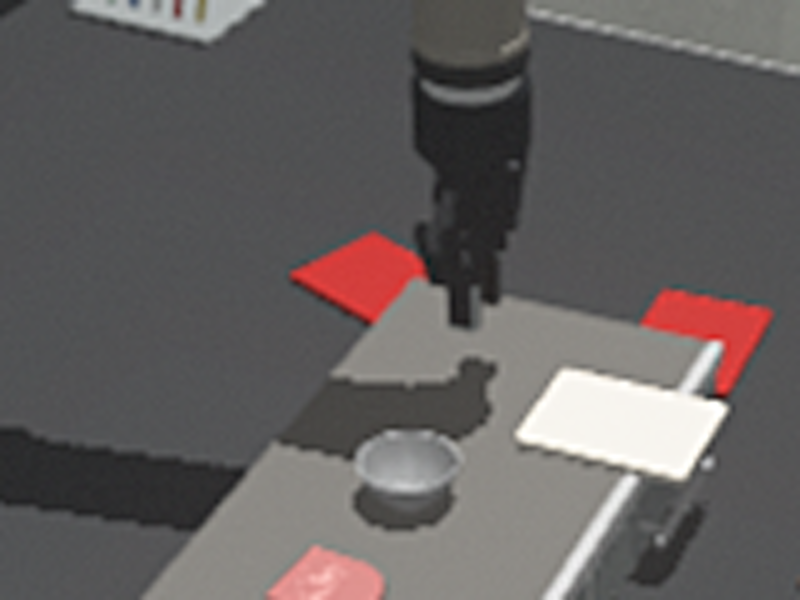

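The slab lies flat and square, overhanging the trim, and the dish and jaw are unmoved. The top view gives 29.8 mm. The side-view corners at crop (728,404) and (688,478) hint at slightly more, so I'll cross-check using the slab's near end (known 120 mm length) and the trim line in the side view.

```bash
python3 - <<'E'
from h import *
g=cv2.imread("pics/t5.png").min(2).astype(float)
print(g[164:176,222].astype(int), g[206:218,222].astype(int), g[178:188,250].astype(int), g[178:188,185].astype(int))
P,c,xv,yv=unit(); xe=.12
# near end, columns 216-228, threshold midway slab/top
w=[]
for u in range(216,230):
    col=g[205:219,u]; i=np.where(col<205)[0][0]; w.append(ray("top",u,205+i-1+(col[i-1]-205)/(col[i-1]-col[i]),.088)[:2])
w=np.array(w)
# trim line from top
t=[]
for u in list(range(173,196))+list(range(245,280))+list(range(325,345)):
    col=g[170:195,u]; v=np.where(col>160)[0][0]; t.append(ray("top",u,170+v-1+(160-col[v-1])/(col[v]-col[v-1]),.08)[:2])
t=np.array(t);k,b=np.polyfit(t[:,1],t[:,0],1)
print("near end behind edge mm",1e3*np.mean(w[:,0]-k*w[:,1]-b), "rms",np.std(t[:,0]-k*t[:,1]-b))
# side: trim outer edge read from crop (5x, origin 200,100): (722,345) and (560,598); lead corners
f=lambda x,y:((x+.5)/5-.5+200,(y+.5)/5-.5+100)
A=ray("side",*f(722,345),.08)[:2];L=[ray("side",*f(*q),.088)[:2] for q in((728,404),(688,478))]
print("side: edge corner err",(A-P[0])@xv,(A-c)@xv,"lead",[((l-c)@xv,(l-c)@yv) for l in L])
E
```

```text
[ 86  88  87  87  86  78  85 255 252 249 248 248] [249 249 249 249 250 252 255 203 153 161 161 162] [ 83  66 213 240 235 226 149 159 161 160] [ 85  84  82  82  78  55 255 239 241 202]
near end behind edge mm -89.01296287333426 rms 0.00027959084678161935
side: edge corner err -0.0002907979095049849 0.1193757261056963 lead [(np.float64(0.1505573744650455), np.float64(0.17546711212181273)), (np.float64(0.15416417333426485), np.float64(0.08528153455215301))]
```

The checks agree on roughly 30 mm: 29.8 mm from the lead end, 31.0 mm from the near end, and 31–35 mm from the coarser side view. The robot is clear, so I'll hand in.

```bash
python3 -c "
from cell import arm;s=arm.get_state();print(s['t'],s['force']);print(arm.finish_job())"
```

```text
10.8 [ 0.10345169  0.99557296 -1.40798623]
the job is handed in; nothing more can be done
None
```

I pushed the white slab slowly over the unit's far edge with the fingertips until it stuck out about 30 mm. I then backed the gripper clear and handed the job in at 10.8 s.

**Overhang:** the top view gave 29.8 mm from the leading end and 31.0 mm from the near end (using the slab's 120 mm length). The side view disagreed slightly, at about 31–35 mm, but a pixel there covers several millimetres. Working from the fingers' last pushing position gave about 34 mm, assuming an 11 mm half finger width.

**Squareness:** the slab's end is within about 0.006 rad (0.4°) of the edge in the top view.

**Rest of the scene:** the slab lay flat on the unit. In the last top view, the dish and jaw looked unmoved. The arm never went near the toothbrush stand or the bottle, but I did not check them again in the last pictures. Force readings stayed below about 3 N each time I checked.

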